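# Dock a lamp battery on the charging cradle and pin it

## Robot

A 6-joint arm with a two-finger parallel gripper is mounted at the origin on the work surface. World frame = base frame: x ahead of the robot, y to its left, z up, the work surface at z = 0. Lengths are in m, angles in rad, forces in N, time in s.
With the tool pointing down it reaches from about 0.25 to 0.775 m from the base axis. Payload 4 kg.
Tool frame: the origin (TCP) lies on the centre line of the jaws, within the pads' length; the fingertips stand 25 mm ahead of it and the grasp point (between the pads) lies 6 mm ahead of it (tips_ahead is the z of the fingertips in the tool frame, in m); z points along the fingers, y is the line along which they close (so a half turn about z gives the same grasp; the last joint's range is limited). The gripper opens to 85 mm and grips with 20 to 120 N. Pads are 22 mm wide; open, the fingers measure 114 mm over their backs; the gripper's body (76 mm by 85 mm) begins 54 mm behind the grasp point. The pads swing forward as they close: fully open they stand 13 mm farther back than shut.
Start: joints at [1.183, 0.087, 1.371, -0, 1.684, -0.103], TCP at [0.155, 0.528, 0.256] pointing down, gripper open.
Joint ranges: [-3.1, 3.1], [-0.76, 2.03], [0.27, 2.55], [-1.08, 4.22], [0.17, 2.65], [-2.57, 2.57]. Speed limits (rad/s): [2.79, 2.79, 3.14, 3.14, 3.14, 3.14].

## Interface

Orientations are given as a unit quaternion [w, x, y, z].
In Python, from cell import get_obs, grab_frame, camera_params, sign_off, tips_ahead gives the robot as it stands.
- The arm moves only by the tool servo_tool, never from a script. Its argument "steps" is one flat list of numbers, 6 for each row, row after row: the shift along the tool's x, y, z in cm, then the turn, a rotation vector about the tool's x, y, z in rad. In form: [tx, ty, tz, wx, wy, wz, tx, ty, tz, wx, wy, wz, ...]. A call has 1 to 12 rows; each row shifts and turns the commanded pose from where the row before left it, along the tool's axes as they then stand; what a row does not reach is not made up. A row lasts 1/10 s, in which the tool goes at most 50 mm and 8.59 degrees, less where a joint would pass 70% of its speed; a pose out of reach is approached as far as the arm can. A call is refused whole if a number of a shift passes 5 or a number of a turn 0.15, either way. A call with a gripper value outside its range is refused whole. "grip" is the gripper's target within -1 to 1 (shut at 1, half-way at 0, fully open at -1), set as the call begins (left out, the last holds). The fingers move at their own pace and stop on an object; "squeeze" is the grip in N (left out, the last holds). Time passes only in rows, so rows that do not move let the fingers close. It gives the time, the measured TCP pose, the force, the opening and the grip force at its end, in the units of the state.
- get_obs(): the state, without advancing time (a new reading comes with each control period).
- grab_frame(name): name is "scene" or "side" or "wrist"; returns (picture, depth): 420x560x3 uint8, red, green, blue; 420x560 float32, m along the optical axis (not along the pixel's ray), 0 where there is no reading.
- camera_params(name): a dict with "fx", "fy", "cx", "cy" (pixels), "dist_coeffs" ([k1, k2, p1, p2, k3] as OpenCV has them; the pictures are not rectified), "extrinsics" (4x4, takes a point from camera to world coordinates). Camera axes: x right, y up, looking along -z (the intrinsics and any distortion apply to the point x, -y, -z); pixel columns grow to the right and rows downward; lengths in m; the calibration is good to about 2 mm. A picture is of the moment at which its call begins: read the wrist's pose just before it. camera_params takes no time and is no camera call; for the wrist camera it gives the pose at the moment of the call.
- sign_off(): hands the job in; it is judged then, once.
The state is a dict: "t": time; "joint_pos": joint angles; "dq": joint speeds; "tau": joint torques, N m; "ee_pos": TCP position; "orientation": TCP orientation; "wrist_force": force on the tool from outside, world axes, zero at the start; "wrist_torque": the same for the moment, N m; "width": opening from 0.0 (shut) to 1.0 (fully open); "gripper_force": force on a finger pad.
Only numpy, scipy, OpenCV 4.12 (cv2) and the standard library are available. Lean on these libraries where they do the work, as an engineer would, in place of code of your own. Each camera call takes 0.05 s, during which the arm holds its last target. There are 200 camera calls.

## Task

Slide the battery pack nose first onto the T rail of the charging cradle until it is fully home and the detent holds it. Then take the locking pin, the one with the plain tall round knob, from the rack and push it down through the hole in the pack's tongue into the cradle until its shoulder sits on the tongue, and let go. Leave the other two pins in the rack and do not knock over or push away anything else on the bench.

Things in the scene. Friction and masses are not known exactly. Their poses are not given: they have to be found in the camera images.
- cradle: charging cradle, fixed; place and yaw vary. Base x -130..+120 mm, y -55..+55, 20 mm thick; origin on the bench, z up, +x the slide-on direction. Flat free apron at x -130..+12: the pack can be set down there at x = -48 and pushed on. Side cheeks |y| 30..44, x +34..+91, 21 mm above the base. End stop at x = +86.5 (1.5 mm beyond home), 34 mm above the base
- home (a point): where the pack's origin is when the detent holds it: on the base's top, cradle x = +40 mm, axes as the cradle's. Detent: a sprung steel nub in each cheek at cradle x = +65 snaps into the notch in the pack's flank; it takes about 10 N to push past, in the last 20 mm
- rail_end (a point): entry end of the aluminium T rail, on the base's top at cradle x = +12 mm, y = 0. The rail runs on to x = +86: flange 36 mm wide, 9.5 to 14 mm above the base, corners rounded at the entry, on a web 16 mm wide
- lock_hole (a point): mouth of the lock hole, 11 mm wide, in the base's top (cradle x = -25 mm), straight down through the 20 mm base; axes as the cradle's
- pack: battery pack, loose, 0.3 to 0.65 kg. Origin under its middle, z up, +x to its nose. Black lower part 56 mm wide, x -45..+45, z 0..24; grey upper part to grip, 44 mm wide (y), 84 long, z 24..60. Channel below, open at the nose, x -35..+45: 40 mm wide, ceiling z = 17, lips z 0..6 with a 24 mm slot. Flank notches at x = +25. Tongue behind to x = -85: 36 mm wide, z 0..8
- tongue_hole (a point): centre of the upper mouth of the 11 mm hole through the tongue: pack x = -65 mm, z = 8 mm; right over the lock hole when the pack is home
- lock_pin: locking pin, steel, loose, 50 g, in one of the rack's three holes: the one with a plain tall round knob. Shank 8 mm across, 26 mm long below the shoulder, tip tapered; shoulder 19 mm across, 5 mm high; knob above it 16 mm across, its top 34 mm above the shoulder's underside. Origin on its axis at the shoulder's underside, z up
- pin_tip (a point): tip of the locking pin's shank, 26 mm below its origin on its axis
- rack: fixed wooden pin rack, 50 (x) x 150 (y) x 30 mm high, with three 11 mm holes at y = -47, 0 and +47 mm, right through; pins stand in them with the shoulder on its top; origin at the underside's centre
- tee_pin: bystander: steel pin with a T handle (bar 40 x 10 mm across its top, top 32 mm above the shoulder), otherwise like the locking pin; stands in the rack; origin at its shoulder's underside
- flat_pin: bystander: steel pin with a flat wide disc head, 28 mm across and 10 mm high; stands in the rack; origin at its shoulder's underside
- tin: bystander: metal can 54 mm across, 58 mm high, standing beside the pack; origin at the centre of its underside
- spray: bystander: bottle 54 mm across, 140 mm high, standing; origin at the centre of its underside
- carton: bystander: cardboard carton 75 x 60 x 80 mm high; origin at the centre of its underside
- jar: bystander: glass jar 64 mm across, 75 mm high; origin at the centre of its underside
- filter: bystander: steel canister 44 mm across, 70 mm high, standing close beside the cradle; origin at the centre of its underside
- lamp: bystander: round lamp head lying face up, 92 mm across, 45 mm high; origin at the centre of its underside

How it is judged:
On the way:
1. the pack is home on the rail, held by the detent (x of pack in the frame of home between -0.003 and 0.003 m and y of pack in the frame of home between -0.003 and 0.003 m and z of pack in the frame of home between -0.003 and 0.003 m and angle between the x axis of pack and the x axis of cradle, either way round below 0.06 rad and horizontal distance between tongue_hole and lock_hole below 0.005 m), for 0.2 s.
At the end, for the whole second after the job is handed in: pack within 3 mm of home on each cradle axis, x axes within 0.06 rad, tongue hole within 5 mm of the lock hole; pin tip within 4 mm of the lock hole axis and 14.5 mm or more below the base top (18 when the shoulder rests on the tongue), tilt under 0.12 rad; both at rest (all of step 1 and horizontal distance between pin_tip and lock_hole below 0.004 m and z of pin_tip in the frame of lock_hole below -0.0145 m and angle between lock_pin's own z axis and vertical below 0.12 rad and linear speed of pack below 0.01 m/s and linear speed of lock_pin below 0.02 m/s); the robot touches nothing.
It fails at once if another pin moved more than 30 mm or tilted more than 0.6 rad (distance of any of tee_pin, flat_pin from where it was at the start of the episode above 0.03 m or angle between any of tee_pin, flat_pin's own z axis and vertical above 0.6 rad).
It fails at once if the tin or the jar moved more than 30 mm or tilted more than 0.6 rad (distance of any of tin, jar from where it was at the start of the episode above 0.03 m or angle between any of tin, jar's own z axis and vertical above 0.6 rad).
It fails at once if the bottle or the carton moved more than 30 mm or tilted more than 0.6 rad (distance of any of spray, carton from where it was at the start of the episode above 0.03 m or angle between any of spray, carton's own z axis and vertical above 0.6 rad).
It fails at once if the lamp head or the canister moved more than 30 mm or tilted more than 0.6 rad (distance of any of lamp, filter from where it was at the start of the episode above 0.03 m or angle between any of lamp, filter's own z axis and vertical above 0.6 rad).
It also fails if it takes over 69 s, if anything falls off the work surface, if the arm or the gripper's body presses on something with over 40 N, if the wrist force passes 120 N, or if a joint passes its speed limit or range.

## Working session

There is one attempt and no reset: what is moved stays moved. The work goes in short steps, Python scripts to look and compute and a tool call to move; the robot and the scene stay as the last step left them, time stands still between calls to the robot, and variables do not carry over. Pictures are saved under pics/ and viewed, at most 10 in all, crops included, and the job is handed in when it is done.

Besides the shell and the picture viewer there is one more tool, called after ">>>" as name(argument=value, ...), one argument or row to a line, values as JSON. servo_tool: Moves the arm, as the interface text tells. Its arguments: {"type":"object","properties":{"steps":{"type":"array"},"grip":{"type":"number"},"squeeze":{"type":"number"}},"required":["steps"]}

```bash
ls; mkdir -p pics
cat > h.py <<'E'
import numpy as np, cv2
from cell import *
def snap(n):
    p=camera_params(n); im,d=grab_frame(n); return im,d,p
def K(p): return np.array([[p['fx'],0,p['cx']],[0,p['fy'],p['cy']],[0,0,1.]])
def ray(p,uv):
    q=cv2.undistortPoints(np.array(uv,float).reshape(-1,1,2),K(p),np.array(p['dist_coeffs'],float)).reshape(-1,2)
    T=np.array(p['extrinsics']); D=np.c_[q[:,0],-q[:,1],-np.ones(len(q))]
    return T[:3,3],D@T[:3,:3].T
def onplane(p,uv,z):
    o,d=ray(p,uv); return o+d*((z-o[2])/d[:,2])[:,None]
def cloud(p,dep):
    v,u=np.mgrid[0:dep.shape[0],0:dep.shape[1]]
    o,d=ray(p,np.c_[u.ravel(),v.ravel()]); return (o+d*dep.ravel()[:,None]).reshape(*dep.shape,3)
def save(n,im): cv2.imwrite('pics/'+n+'.png',im[...,::-1])
E
python3 - <<'E'
from h import *
a=[]
for n in('scene','side'):
    im,d,p=snap(n); np.savez(n,im=im,d=d); save(n,im); print(n,np.array(p['extrinsics']).round(3),p['fx'],p['dist_coeffs'])
o=get_obs();print(o['orientation'],o['wrist_force'],tips_ahead)
E
```

```text
pics
scene [[ 0.673 -0.541  0.504  1.071]
 [ 0.739  0.502 -0.449 -0.5  ]
 [-0.01   0.675  0.738  0.844]
 [ 0.     0.     0.     1.   ]] 420.55162683568716 [0.03205924 0.         0.         0.         0.        ]
side [[-0.974  0.141 -0.178  0.381]
 [-0.226 -0.578  0.784  0.69 ]
 [ 0.008  0.804  0.595  0.579]
 [ 0.     0.     0.     1.   ]] 393.8235941755048 [0.0091719 0.        0.        0.        0.       ]
[-2.32983023e-04  1.41910887e-01  9.89878917e-01 -9.87226096e-04] [ 0.53557891 -0.36587615  0.3420132 ] 0.025
```

View pics/scene.png

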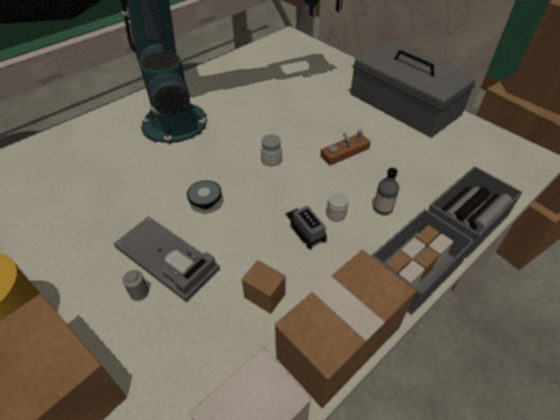

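View pics/side.png

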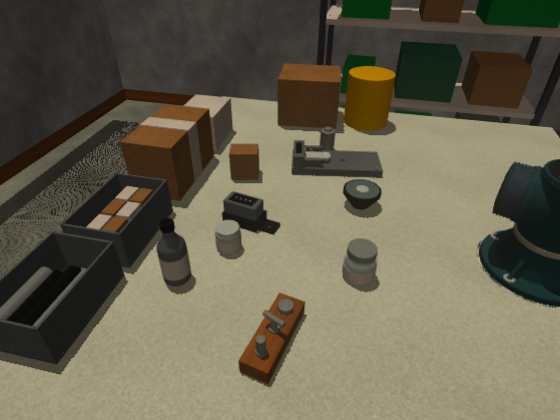

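The scene view shows the cradle at about (165,257), with its cheeks and stop at the lower right. The pack is at (308,225) with its tongue to the upper left, the rack at (345,149), the tin at (338,207) and the canister at (135,285). In the side view the tall round knob is the nearest pin, at (262,345).

Run:
```python
from h import *
V={}
for n in('scene','side'):
    f=np.load(n+'.npz'); p=camera_params(n); V[n]=(f['im'],f['d'],p,cloud(p,f['d']))
R={'scene':dict(cradle=(110,215,225,300),pack=(284,203,330,250),rack=(318,127,374,165),tin=(326,193,350,222),filt=(122,268,148,300),lamp=(185,178,224,212),carton=(240,260,288,312),jar=(258,134,284,166),spray=(374,166,402,216)),
'side':dict(cradle=(288,138,384,178),pack=(218,190,284,234),rack=(236,290,310,380),tin=(212,220,244,256),filt=(318,126,338,152),lamp=(340,178,384,212),carton=(226,142,262,182),jar=(340,238,380,286),spray=(156,216,192,288))}
for n in R:
    im,d,p,C=V[n]
    for k,(a,b,c,e) in R[n].items():
        P=C[b:e,a:c].reshape(-1,3); P=P[(d[b:e,a:c].ravel()>0)&(P[:,2]>.008)]
        if len(P)<5: print(n,k,'none');continue
        r=cv2.minAreaRect((P[:,:2]*1000).astype(np.float32))
        h=np.histogram(P[:,2]*1000,bins=range(0,160,5))
        print(n,k,len(P),np.round(r[0]),np.round(r[1]),round(r[2]),'zmax',(P[:,2].max()*1000).round(),[(int(h[1][i]),int(h[0][i])) for i in np.argsort(-h[0])[:4]])
```

```text
scene cradle 4849 [ 451. -347.] [253. 179.] 11 zmax 73.0 [(20, 1900), (15, 828), (50, 311), (30, 306)]
scene pack 1022 [612.  21.] [109. 131.] 78 zmax 65.0 [(60, 247), (55, 241), (20, 123), (25, 62)]
scene rack 841 [479. 293.] [153.  56.] 79 zmax 68.0 [(25, 302), (30, 173), (15, 63), (20, 60)]
scene tin 501 [629.  90.] [52. 53.] 72 zmax 61.0 [(55, 210), (45, 50), (30, 31), (35, 31)]
scene filt 564 [ 477. -394.] [44. 79.] 28 zmax 73.0 [(60, 157), (65, 74), (55, 35), (70, 32)]
scene lamp 827 [ 363. -138.] [93. 94.] 39 zmax 51.0 [(45, 582), (40, 168), (35, 40), (50, 10)]
scene carton 1556 [ 684. -206.] [76. 61.] 14 zmax 85.0 [(80, 499), (75, 390), (70, 59), (30, 53)]
scene jar 581 [354. 107.] [61. 62.] 83 zmax 79.0 [(70, 120), (75, 95), (45, 56), (30, 35)]
scene spray 825 [701. 191.] [53. 44.] 15 zmax 142.0 [(90, 58), (85, 51), (95, 51), (135, 43)]
side cradle 2333 [ 449. -330.] [250. 162.] 10 zmax 58.0 [(20, 749), (15, 596), (30, 224), (35, 153)]
side pack 1587 [620.  44.] [153. 128.] 68 zmax 64.0 [(55, 409), (60, 318), (20, 137), (5, 122)]
side rack 2951 [479. 297.] [154.  53.] 79 zmax 67.0 [(30, 1170), (25, 757), (60, 175), (40, 149)]
side tin 817 [622.  74.] [103.  54.] 78 zmax 61.0 [(55, 287), (45, 73), (15, 56), (30, 54)]
side filt 366 [ 486. -437.] [ 57. 230.] 7 zmax 72.0 [(60, 48), (20, 46), (40, 32), (30, 30)]
side lamp 848 [ 363. -134.] [90. 93.] 5 zmax 50.0 [(45, 557), (40, 122), (35, 67), (20, 23)]
side carton 992 [ 684. -200.] [77. 65.] 14 zmax 84.0 [(80, 225), (75, 139), (10, 55), (65, 51)]
side jar 1329 [351. 118.] [61. 61.] 39 zmax 78.0 [(75, 309), (70, 212), (45, 112), (50, 99)]
side spray 1626 [754. 139.] [ 54. 224.] 41 zmax 143.0 [(90, 106), (95, 97), (85, 91), (100, 83)]
```

Run:
```python
from h import *
Q=[];
for n in('scene','side'):
    f=np.load(n+'.npz'); p=camera_params(n); C=cloud(p,f['d']); Q.append(C[f['d']>0])
def sel(P,c,r,z0,z1): return P[(np.hypot(P[:,0]-c[0],P[:,1]-c[1])<r)&(P[:,2]>z0)&(P[:,2]<z1)]
def rect(P):
    r=cv2.minAreaRect((P[:,:2]*1000).astype(np.float32)); return np.round(r[0],1),np.round(r[1],1),round(r[2],1)
for i,P in enumerate(Q):
    print('view',i)
    S=sel(P,(.612,.021),.065,.056,.068);S=S[S[:,1]<.062]; print('packtop',rect(S),len(S))
    S=sel(P,(.612,.021),.12,.005,.012); S=S[(S[:,1]<.06)];print('tongue',S.mean(0),len(S),rect(S))
    S=sel(P,(.45,-.33),.15,.016,.024); S=S[np.hypot(S[:,0]-.477,S[:,1]+.394)>.035];print('base',rect(S),len(S))
    S=sel(P,(.45,-.33),.15,.036,.048); S=S[np.hypot(S[:,0]-.477,S[:,1]+.394)>.035];print('cheeks',S.mean(0),rect(S))
    S=sel(P,(.45,-.33),.15,.049,.06); S=S[np.hypot(S[:,0]-.477,S[:,1]+.394)>.035];print('stop',S.mean(0),rect(S))
    S=sel(P,(.479,.295),.1,.026,.034); print('rack',rect(S))
    S=sel(P,(.479,.295),.1,.055,.072); lab=(S[:,1]>.3); print('pins',S.min(0),S.max(0),np.median(S,0),len(S))
    for c in((.479+.009,.295-.047),(.479,.295),(.47,.342)):
        S=sel(P,c,.028,.04,.075); print(len(S),S.mean(0).round(4),S.max(0).round(3),rect(S))
    for nm,c,z in(('tin',(.629,.088),.054),('filt',(.477,-.394),.062)):
        S=sel(P,c,.035,z,.076); print(nm,rect(S))
```

```text
view 0
packtop (array([624.8,  -7.5]), array([45.1, 85.2]), 78.1) 442
tongue [ 0.5887543  -0.01156806  0.00811702] 117 (array([619.3, -12.2]), array([ 56.9, 212.7]), 82.4)
base (array([ 450.6, -346.6]), array([253., 179.]), 10.5) 2588
cheeks [ 0.52146524 -0.31138201  0.04105617] (array([ 521.3, -336.8]), array([103.7, 171.8]), 10.2)
stop [ 0.54881884 -0.30288624  0.05466183] (array([ 540.2, -340.8]), array([197.2,  62.9]), 77.6)
rack (array([478., 293.]), array([152.7,  54.8]), 78.1)
pins [0.45771907 0.28221418 0.05549323] [0.49824214 0.35224893 0.06786819] [0.48624279 0.29737742 0.0603654 ] 59
15 [0.4719 0.2468 0.041 ] [0.482 0.257 0.043] (array([472.1, 248. ]), array([19.4, 16.4]), 15.5)
49 [0.4797 0.2911 0.0571] [0.498 0.304 0.063] (array([477.8, 292.3]), array([11.6, 42.8]), 65.1)
45 [0.49   0.3363 0.0553] [0.497 0.352 0.068] (array([487.4, 339.9]), array([15.3, 19.6]), 43.3)
tin (array([629.2,  91.9]), array([48.4, 47. ]), 44.6)
filt (array([ 484.4, -408.1]), array([40.6, 38.3]), 48.8)
view 1
packtop (array([623.6,  -3.3]), array([47.4, 82.1]), 78.4) 429
tongue [0.57142736 0.013
[... 212 characters left out ...]
ray([80.1, 98.5]), 10.3)
stop [ 0.54818214 -0.28281161  0.05427141] (array([ 548.4, -288.4]), array([ 31.2, 100. ]), 11.4)
rack (array([479.2, 297.4]), array([154.3,  52.7]), 78.7)
pins [0.45913845 0.28754315 0.05503233] [0.49820582 0.3531473  0.06683353] [0.48472828 0.3066843  0.06226536] 278
95 [0.4704 0.252  0.041 ] [0.481 0.265 0.043] (array([471.1, 251.4]), array([26.2, 20.2]), 70.1)
186 [0.4779 0.2998 0.0587] [0.498 0.31  0.065] (array([478.4, 298.1]), array([ 9.9, 40.7]), 67.4)
188 [0.4876 0.3472 0.0575] [0.497 0.354 0.067] (array([488.6, 344.7]), array([16.9, 16.3]), 62.2)
tin (array([628.3,  96.4]), array([49.9, 48.6]), 54.1)
filt (array([ 481.8, -398.8]), array([38.7, 35.8]), 15.1)
```

>>> servo_tool(
  steps=[-4, -2.5, 0, 0, 0, 0, -4, -2.5, 0, 0, 0, 0, -4, -2.5, 0, 0, 0, 0, -4, -2.5, 0, 0, 0, 0, -4, -2.5, 0, 0, 0, 0, -4, -2.5, 0, 0, 0, 0, -4, -2.5, 0, 0, 0, 0, -4, -2.5, 0, 0, 0, 0, -4, -2.5, 0, 0, 0, 0, -4, -2.5, 0, 0, 0, 0, -4, -2.5, 0, 0, 0, 0, -4, -2.5, 0, 0, 0, 0],
  grip=-1,
)

```text
t: 1.3
ee_pos: [0.5317, 0.1033, 0.2558]
orientation: [-0.0, 0.142, 0.99, 0.0]
wrist_force: [0.7, 0.5, -0.9]
width: 0.997
gripper_force: 0.0
```

>>> servo_tool(
  steps=[-4, -2.5, 0, 0, 0, 0, -4, -2.5, 0, 0, 0, 0, -4, -2.5, 0, 0, 0, -0.077, 0, 0, 0, 0, 0, 0, 0, 0, 0, 0, 0, 0],
)

```text
t: 1.8
ee_pos: [0.625, -0.0014, 0.2546]
orientation: [-0.002, 0.105, 0.994, 0.0]
wrist_force: [-0.5, -0.0, 0.3]
width: 1.0
gripper_force: 0.0
```

```bash
cat >> h.py <<'E'
from scipy.spatial.transform import Rotation as Ro
def pose():
    o=get_obs(); q=o['orientation']; return np.array(o['ee_pos']),Ro.from_quat([q[1],q[2],q[3],q[0]]).as_matrix(),o
def ang(v): return np.degrees(np.arctan2(v[1],v[0]))
E
python3 - <<'E'
from h import *
e,R,o=pose(); print(e,R.round(3),o['t'],o['wrist_force'])
im,d,p=snap('wrist'); save('w1',im); np.savez('w1',im=im,d=d,T=p['extrinsics'])
T=np.array(p['extrinsics']); print((R.T@(T[:3,3]-e)).round(4),(R.T@T[:3,:3]).round(3))
E
```

```text
[ 0.62500101 -0.00143276  0.25461232] [[-0.978  0.209 -0.003]
 [ 0.209  0.978  0.001]
 [ 0.003  0.    -1.   ]] 1.8 [-0.51478903 -0.04683276  0.26638929]
[ 0.0651  0.0007 -0.1175] [[-0.     0.966  0.257]
 [ 1.     0.    -0.001]
 [-0.001  0.257 -0.966]]
```

View pics/w1.png

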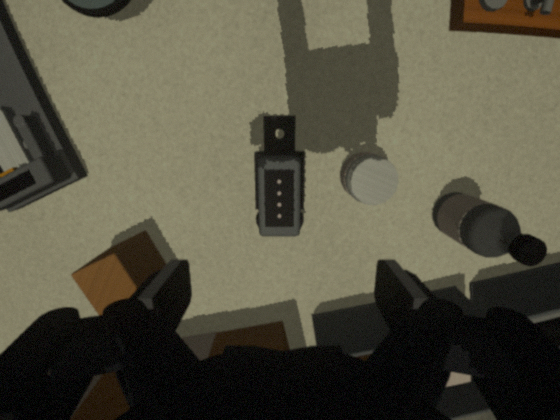

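The wrist view shows the pack at (279,190) with its tongue hole at (280,133). The tin at (372,178) is well clear of it.

```bash
cat >> h.py <<'E'
def rect(P):
    r=cv2.minAreaRect((P[:,:2]*1000).astype(np.float32)); return np.round(r[0],1),np.round(r[1],1),round(r[2],1)
E
python3 - <<'E'
from h import *
im,d,p=snap('wrist'); C=cloud(p,d); B=C[105:245,245:315].reshape(-1,3); Z=B[:,2]
for a,b in((.055,.066),(.004,.012),(.018,.03),(-.01,.003)):
    S=B[(Z>a)&(Z<b)]; print(a,len(S),np.median(S[:,2]),rect(S))
g=cv2.cvtColor(im,cv2.COLOR_RGB2GRAY)[120:145,268:292]; m=(g>90).astype(np.uint8)
n,l,s,c=cv2.connectedComponentsWithStats(m); print(s,c+[268,120])
print(onplane(p,[[279.5,133]],.008)*1000)
E
```

```text
0.055 3291 0.060045130378460765 (array([624.7,  -3.9]), array([44. , 82.9]), 78.0)
0.004 1097 0.007930299186666101 (array([598.8,   1.4]), array([ 55.2, 114.8]), 78.1)
0.018 612 0.023814555561987832 (array([625.2,  -4. ]), array([56.1, 89.9]), 78.0)
-0.01 4680 -0.0001582011153418439 (array([ 6.136e+02, -5.000e-01]), array([ 88.5, 170. ]), 78.0)
[[  0   0  24  25 580]
 [  7  10   4   7  20]] [[279.60172414 131.96896552]
 [276.55       132.9       ]]
[[561.50139117  10.894488     8.        ]]
```

>>> servo_tool(
  steps=[-0.1, -0.25, 4, 0, 0, 0, 0, 0, 4, 0, 0, 0, 0, 0, 4, 0, 0, 0, 0, 0, 3, 0, 0, 0, 0, 0, 2.2, 0, 0, 0, 0, 0, 1.6, 0, 0, 0, 0, 0, 1, 0, 0, 0, 0, 0, 0.4, 0, 0, 0, 0, 0, 0, 0, 0, 0],
  grip=-1,
)

```text
t: 2.8
ee_pos: [0.6257, -0.0029, 0.0549]
orientation: [0.0, 0.103, 0.995, 0.0]
wrist_force: [-0.5, -0.6, 0.4]
width: 1.002
gripper_force: 0.0
```

>>> servo_tool(
  steps=[0, 0, 0, 0, 0, 0, 0, 0, 0, 0, 0, 0, 0, 0, 0, 0, 0, 0, 0, 0, 0, 0, 0, 0, 0, 0, 0, 0, 0, 0, 0, 0, 0, 0, 0, 0, 0, 0, 0, 0, 0, 0, 0, 0, 0, 0, 0, 0],
  grip=1,
  squeeze=100,
)

```text
t: 3.6
ee_pos: [0.6265, -0.0035, 0.0559]
orientation: [0.001, 0.104, 0.995, -0.0]
wrist_force: [0.2, -0.9, 5.2]
width: 0.497
gripper_force: 103.3
```

>>> servo_tool(
  steps=[0, 0, -1, 0, 0, 0, 0, 0, -2.5, 0, 0, 0, 0, 0, -4.3, 0, 0, 0, 0, 0, -4.3, 0, 0, 0, 0, 0, -4.3, 0, 0, 0, 0.6, -3.5, 0, 0, 0, 0, 0.6, -3.5, 0, 0, 0, 0, 0.6, -3.5, 0, 0, 0, 0, 0.6, -3.5, 0, 0, 0, 0, 0.6, -3.5, 0, 0, 0, 0, 0.6, -3.5, 0, 0, 0, 0, 0.6, -3.5, 0, 0, 0, 0],
)

```text
t: 4.8
ee_pos: [0.5323, -0.2349, 0.2167]
orientation: [-0.002, 0.104, 0.995, 0.001]
wrist_force: [0.7, 0.5, -3.9]
width: 0.492
gripper_force: 102.4
```

>>> servo_tool(
  steps=[0.6, -3.5, 0, 0, 0, 0, 0.5, -3.1, 0, 0, 0, 0, 0, 0, 0, 0, 0, -0.13, 0, 0, 0, 0, 0, -0.13, 0, 0, 0, 0, 0, -0.127, 0, 0, 0, 0, 0, 0, 0, 0, 0, 0, 0, 0, 0, 0, 0, 0, 0, 0],
)

```text
t: 5.6
ee_pos: [0.5093, -0.2963, 0.2177]
orientation: [-0.0, -0.089, 0.996, 0.001]
wrist_force: [-0.1, -0.4, -2.9]
width: 0.498
gripper_force: 102.4
```

Run:
```python
from h import *
e,R,o=pose(); print(e,R.round(4),o['t'],o['wrist_force'],o['wrist_torque'],o['width'])
im,d,p=snap('wrist'); save('w2',im); np.savez('w2',im=im,d=d,T=p['extrinsics'])
```

```text
[ 0.50925749 -0.29628228  0.21765978] [[-9.843e-01 -1.767e-01 -1.100e-03]
 [-1.767e-01  9.843e-01  1.000e-03]
 [ 9.000e-04  1.200e-03 -1.000e+00]] 5.6 [-0.1479592  -0.36428622 -2.93375485] [ 0.0174722  -0.00484631  0.00283948] 0.4982158463739323
```

View pics/w2.png

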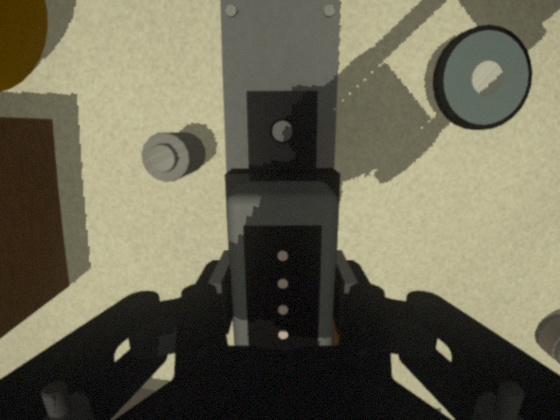

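The wrist view shows the held pack lined up with the cradle. The base edges run at u of about 222 and 340 in rows 0 to 165, and the tongue hole is at (282,131).

```bash
cat > m.py <<'E'
from h import *
def meas(save_as=None):
    e,R,o=pose(); im,d,p=snap('wrist'); C=cloud(p,d)
    if save_as: save(save_as,im)
    Pt=((C-e)@R)*1000   # tool-frame mm
    return e,R,o,im,d,p,C,Pt
def base_edges(C,R,e):
    # points on base top in world -> rotate by nominal yaw, per-column extents
    M=(C[...,2]>.015)&(C[...,2]<.0245); return M
E
python3 - <<'E'
from m import *
e,R,o,im,d,p,C,Pt=meas()
reg=Pt[60:200,225:340].reshape(-1,3); h=np.histogram(reg[:,2],bins=np.arange(-30,230,4)); print([(int(h[1][i]),int(h[0][i])) for i in np.argsort(-h[0])[:8]])
# pack tongue / black ledge / top in tool frame
for a,b in((40,52),(22,38),(-14,2)):
    q=Pt[:330].reshape(-1,3); S=q[(q[:,2]>a)&(q[:,2]<b)&(abs(q[:,1])<32)&(q[:,0]<100)]; print(a,b,len(S),np.median(S[:,2]).round(1),S.min(0).round(1),S.max(0).round(1),rect(S))
# base edges, rows 0..150
yaw=[];L=[];Rr=[]
W=C.reshape(-1,3)[:560*165]; S=W[(W[:,2]>.015)&(W[:,2]<.0245)]; print('base z',np.median(S[:,2]))
q=C[2:165]; 
for r in range(2,165,4):
    row=C[r]; idx=np.where((row[:,2]>.015)&(row[:,2]<.0245)&(np.arange(560)>200)&(np.arange(560)<360))[0]
    if len(idx)>5: L.append(row[idx[0],:2]); Rr.append(row[idx[-1],:2])
for E_ in(L,Rr):
    E_=np.array(E_)*1000; v=cv2.fitLine(E_.astype(np.float32),cv2.DIST_HUBER,0,.01,.01).ravel(); s=np.sign(v[0]); dv=v[:2]*s; nrm=np.array([-dv[1],dv[0]]); print('edge yaw',ang(dv),'offset at TCP (mm, along +y of the edge frame)',nrm@(v[2:]-e[:2]*1000))
print('tool x yaw',ang(-R[:2,0]))
E
```

```text
[(46, 5183), (198, 3490), (194, 3461), (30, 1220), (-6, 453), (-2, 442), (218, 214), (214, 199)]
40 52 5385 47.8 [ 44.9 -27.4  40. ] [85.  28.6 51.9] (array([65002.1,   562.5]), array([55970.2, 39970.2]), 89.8)
22 38 1531 31.9 [  9.  -27.3  22.1] [45.6 29.  38. ] (array([27215. ,   817.8]), array([56176. , 36708.3]), 89.8)
-14 2 16035 -4.4 [-18.8 -32.  -14. ] [42.5 32.   2. ] (array([12090.3,    72.3]), array([61048.9, 63968.7]), 0.8)
base z 0.01992767987440569
edge yaw 9.7729025 offset at TCP (mm, along +y of the edge frame) -56.79661804653385
edge yaw 10.280167 offset at TCP (mm, along +y of the edge frame) 53.60612517848647
tool x yaw 10.206266408464147
```

>>> servo_tool(
  steps=[2, -0.2, 0, 0, 0, 0, 3, 0, 0, 0, 0, 0, 3, 0, 0, 0, 0, 0, 2, 0, 0, 0, 0, 0, 0.8, 0, 0, 0, 0, 0, 0, 0, 0, 0, 0, 0, 0, 0, 0, 0, 0, 0, 0, 0, 0, 0, 0, 0],
)

```text
t: 6.5
ee_pos: [0.4044, -0.3177, 0.2182]
orientation: [0.0, -0.09, 0.996, 0.0]
wrist_force: [-0.5, -0.6, -3.8]
width: 0.495
gripper_force: 102.5
```

```bash
cat >> m.py <<'E'
def fit(E_):
    E_=np.array(E_)*1000; v=cv2.fitLine(E_.astype(np.float32),cv2.DIST_HUBER,0,.01,.01).ravel(); return v[2:],v[:2]
def cradle(e,R,C,Pt):
    M=(C[...,2]>.014)&(C[...,2]<.026)&(abs(Pt[...,1])<75)
    L=[];Rr=[];B=[]
    for r in range(2,C.shape[0]):
        i=np.where(M[r])[0]
        if len(i)<10: continue
        a,b=Pt[r,i[0]],Pt[r,i[-1]]
        if a[1]<-45 and 25<a[0]: L.append(C[r,i[0],:2])
        if b[1]>45 and 25<b[0]: Rr.append(C[r,i[-1],:2])
    for c in range(C.shape[1]):
        i=np.where(M[:,c])[0]
        if len(i)>10 and 20<abs(Pt[i[0],c,1])<50 and i[0]>2: B.append(C[i[0],c,:2])
    out=[]
    for n,q in(('R',L),('L',Rr),('rear',B)):
        if len(q)<6: print(n,'few',len(q)); continue
        c,v=fit(q); 
        if n!='rear': v=v*np.sign(v[0]); nn=np.array([-v[1],v[0]])
        else: v=v*np.sign(v[1]); nn=np.array([v[1],-v[0]])
        print(n,len(q),'yaw',ang(v)-(90 if n=='rear' else 0),'signed dist edge-TCP',nn@(c-e[:2]*1000))
def packpose(Pt):
    q=Pt[:330].reshape(-1,3); S=q[(q[:,2]>43)&(q[:,2]<52)&(abs(q[:,1])<19.5)&(q[:,0]<100)&(q[:,0]>46)]
    c,s,a=cv2.minAreaRect(S[:,:2].astype(np.float32)); print('tongue c',np.round(c,2),'size',np.round(s,1),round(a,2),'z',np.median(S[:,2]).round(1),'xmax',np.percentile(S[:,0],99.8).round(1),'y',np.percentile(S[:,1],[.5,99.5]).round(1))
E
python3 - <<'E'
from m import *
e,R,o,im,d,p,C,Pt=meas('w3'); print(e,o['t'],'tool yaw',ang(-R[:2,0]),R[2])
cradle(e,R,C,Pt); packpose(Pt)
E
```

```text
[ 0.40443987 -0.31767077  0.21823658] 6.5 tool yaw 10.313057800938996 [-5.64939145e-04  1.47692393e-04 -9.99999830e-01]
R 55 yaw 10.744887 signed dist edge-TCP -52.93197368129529
L 54 yaw 10.609787 signed dist edge-TCP 56.417362285330185
rear 33 yaw 9.793594 signed dist edge-TCP -81.98631369127436
tongue c [65.48  0.58] size [36.5 38.9] 89.79 z 47.8 xmax 84.8 y [-17.3  18.6]
```

View pics/w3.png

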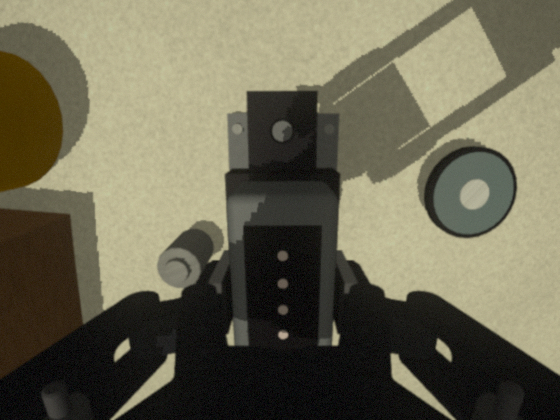

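Here the base's rear edge is visible and puts the TCP at cradle x = -48. The canister at (180,265) stays clear. I'll shift 0.7 mm sideways and lower.

>>> servo_tool(
  steps=[0, 0.07, 2, 0, 0, 0, 0, 0, 3.5, 0, 0, 0, 0, 0, 3.5, 0, 0, 0, 0, 0, 2.5, 0, 0, 0, 0, 0, 1.5, 0, 0, 0, 0, 0, 0.7, 0, 0, 0, 0, 0, 0.3, 0, 0, 0, 0, 0, 0, 0, 0, 0, 0, 0, 0, 0, 0, 0],
)

```text
t: 7.45
ee_pos: [0.4042, -0.3178, 0.0796]
orientation: [0.001, -0.09, 0.996, -0.001]
wrist_force: [0.2, 1.0, -3.3]
width: 0.501
gripper_force: 102.6
```

Run:
```python
from m import *
e,R,o,im,d,p,C,Pt=meas(); print(e,o['t'],'tool yaw',ang(-R[:2,0]),R[2],o['wrist_force'])
cradle(e,R,C,Pt); packpose(Pt)
M=(C[...,2]>.014)&(C[...,2]<.026)&(abs(Pt[...,1])<50)&(Pt[...,0]>50)&(abs(Pt[...,1])>25); print('base z',np.median(C[M][:,2]) if M.any() else None, 'tongue z world', (e[2]-.0478))
```

```text
[ 0.40421553 -0.31777346  0.07957896] 7.45 tool yaw 10.278033972016429 [-0.00150602 -0.00194957 -0.99999697] [ 0.23939532  1.01356983 -3.3482077 ]
R 103 yaw 10.346487 signed dist edge-TCP -53.378357354939126
L 102 yaw 9.869681 signed dist edge-TCP 55.48332496970761
rear 109 yaw 9.91655 signed dist edge-TCP -81.91943317136928
tongue c [65.56  0.59] size [36.5 38.7] 89.98 z 47.8 xmax 84.8 y [-17.3  18.6]
base z 0.020029781278174424 tongue z world 0.03177896093083638
```

>>> servo_tool(
  steps=[0, 0.04, 0.3, 0, 0, 0, -1, 0, 0, 0, 0, 0, -1.5, 0, 0, 0, 0, 0, -1, 0, 0, 0, 0, 0, -1, 0, 0, 0, 0, 0, 0, 0, 0, 0, 0, 0],
)

```text
t: 8.1
ee_pos: [0.4501, -0.3085, 0.0759]
orientation: [0.002, -0.09, 0.996, -0.0]
wrist_force: [2.6, 0.2, -0.1]
width: 0.497
gripper_force: 103.1
```

>>> servo_tool(
  steps=[-0.7, 0, 0, 0, 0, 0, -0.7, 0, 0, 0, 0, 0, -0.6, 0, 0, 0, 0, 0, 0, 0, 0, 0, 0, 0],
)

```text
t: 8.5
ee_pos: [0.4685, -0.3053, 0.0759]
orientation: [0.001, -0.09, 0.996, -0.0]
wrist_force: [0.2, -1.1, 3.9]
width: 0.502
gripper_force: 103.6
```

>>> servo_tool(
  steps=[-0.6, 0, -0.04, 0, 0, 0, -0.6, 0, 0, 0, 0, 0, -0.4, 0, 0, 0, 0, 0, 0, 0, 0, 0, 0, 0],
)

```text
t: 8.9
ee_pos: [0.4821, -0.3033, 0.076]
orientation: [-0.001, -0.089, 0.996, -0.001]
wrist_force: [-5.4, -1.9, 4.7]
width: 0.502
gripper_force: 103.4
```

>>> servo_tool(
  steps=[-0.3, 0, 0, 0, 0, 0, -0.3, 0, 0, 0, 0, 0, -0.1, 0, 0, 0, 0, 0, 0, 0, 0, 0, 0, 0, 0, 0, 0, 0, 0, 0],
)

```text
t: 9.4
ee_pos: [0.4907, -0.3017, 0.0759]
orientation: [0.001, -0.089, 0.996, -0.001]
wrist_force: [0.6, -3.8, 0.1]
width: 0.498
gripper_force: 103.1
```

Run:
```python
from m import *
e,R,o,im,d,p,C,Pt=meas('w4'); print(e,o['t'],'tool yaw',ang(-R[:2,0]),R[2],o['wrist_force'])
cradle(e,R,C,Pt); packpose(Pt)
S=C[(C[...,2]>.048)&(C[...,2]<.06)&(Pt[...,0]>-150)&(abs(Pt[...,1])<60)]; print(len(S))
```

```text
[ 0.49074002 -0.30172352  0.07589625] 9.4 tool yaw 10.25485662597539 [-0.00185134 -0.00189994 -0.99999648] [ 0.58908766 -3.82538279  0.11966387]
R 201 yaw 10.2371 signed dist edge-TCP -54.07123066653051
L 201 yaw 10.023777 signed dist edge-TCP 55.04102367302045
rear few 0
tongue c [65.56  0.57] size [36.5 38.8] 89.92 z 47.8 xmax 84.8 y [-17.3  18.6]
487
```

View pics/w4.png

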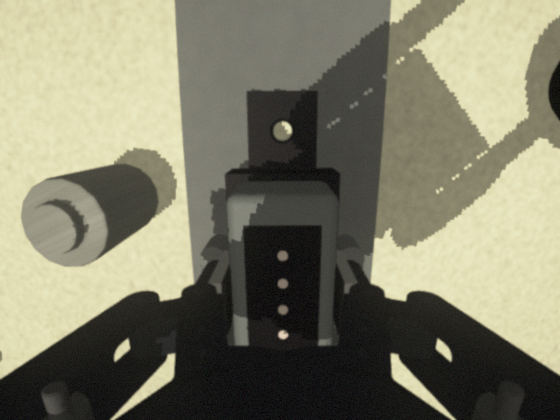

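>>> servo_tool(
  steps=[0, 0, 0, 0, 0, 0, 0, 0, 0, 0, 0, 0, 0, 0, 0, 0, 0, 0, 0, 0, 0, 0, 0, 0, 0, 0, 0, 0, 0, 0],
  grip=-1,
)

```text
t: 9.95
ee_pos: [0.4898, -0.3007, 0.0755]
orientation: [-0.0, -0.09, 0.996, 0.0]
wrist_force: [0.1, -0.1, 0.5]
width: 1.001
gripper_force: 0.0
```

>>> servo_tool(
  steps=[0, 0, -2, 0, 0, 0, 0, 0, -4, 0, 0, 0, 0, 0, -4, 0, 0, 0, 2, 0, -4, 0, 0, 0, 2, 0, -1, 0, 0, 0, 0, 0, 0, 0, 0, 0, 0, 0, 0, 0, 0, 0],
)

```text
t: 10.65
ee_pos: [0.4505, -0.3081, 0.2254]
orientation: [0.0, -0.089, 0.996, 0.0]
wrist_force: [-0.4, -0.4, -0.3]
width: 0.996
gripper_force: 0.0
```

Run:
```python
from m import *
e,R,o,im,d,p,C,Pt=meas('w5'); print(e,o['t'],'tool yaw',ang(-R[:2,0]),R[2])
cradle(e,R,C,Pt)
# world -> cradle coordinates by current tool yaw about TCP, mm
yaw=np.radians(10.25);x=np.array([np.cos(yaw),np.sin(yaw)]);y=np.array([-x[1],x[0]])
D=(C[...,:2]-e[:2])*1000; u=D@x; v=D@y; z=C[...,2]
def show(n,m): print(n,m.sum(),'x',np.percentile(u[m],[.5,99.5]).round(1),'y',np.percentile(v[m],[.5,99.5]).round(1),'z',np.median(z[m]).round(4)) if m.sum() else print(n,0)
near=(abs(v)<65)&(abs(u)<220)
show('tongue',near&(z>.0255)&(z<.031)&(abs(v)<25))
show('ledge',near&(z>.0425)&(z<.047)&(abs(v)<32)&(u<40))
show('top',near&(z>.077)&(z<.084))
```

```text
[ 0.45052285 -0.30805331  0.22542902] 10.65 tool yaw 10.236858121383918 [-5.37418645e-04  3.89790429e-04 -9.99999780e-01]
R 107 yaw 9.834265 signed dist edge-TCP -55.043733884742466
L 107 yaw 10.474875 signed dist edge-TCP 54.936100341891915
rear 62 yaw 10.258011 signed dist edge-TCP -128.8760932053426
tongue 1343 x [-44.6  -4.6] y [-17.8  18.7] z 0.0279
ledge 552 x [-4.9 39.5] y [-28.   27.9] z 0.0439
top 3959 x [-1.  80.6] y [-21.4  21.2] z 0.0802
```

View pics/w5.png

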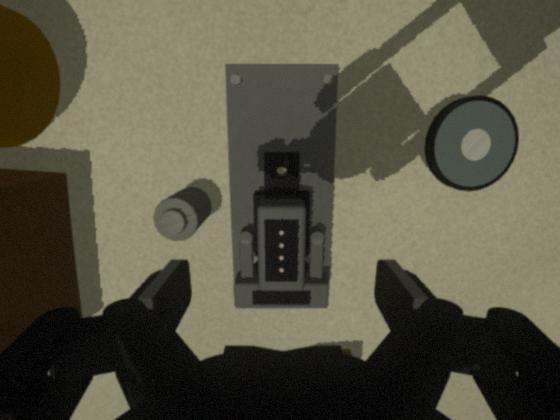

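The pack now sits between the cheeks, with the through hole bright at (281,171). By depth it is within about 1 mm of home. Next is the pin.

Run:
```python
from m import *
p=camera_params('wrist'); im=cv2.imread('pics/w5.png',0)
g=im[155:188,268:298]; print(g[8:26,4:24])
e,R,o=pose(); print(o['joint_pos'])
yaw=np.radians(10.25);x=np.array([np.cos(yaw),np.sin(yaw)]);y=np.array([-x[1],x[0]])
for z in(.028,):
  q=onplane(p,[[281.5,171]],z)[0]; print(q, (q[:2]-e[:2])@x*1e3,(q[:2]-e[:2])@y*1e3)
```

```text
[[ 15  20   5   9  16  12  14  14  16  12  17  23  26  24  27  28  25  17
   13  15]
 [ 22  14  10  15  17  18  14  13  18  10  16  19  25  24  28  15  26   4
   10  13]
 [ 22  21  21  11  20  13  12  17   7  17  10  20  11  17  30  17  16  11
   19  10]
 [ 17  15   9  13  17  22  21  25  34  35  35  28  26  18  20  18  24  10
    6  11]
 [ 20   8  15  22  23  23  40  50  57  61  66  56  46  33  27  13  22   5
   12  14]
 [ 15  15  11  14  24  42  59  67  68  75  71  75  80  71  38  17  11  16
    5  13]
 [ 22  19  14  14  26  54  70  71  71  70  76  88 103  95  65  30  18  18
   16   9]
 [ 13  12  18  16  36  60  73  76  73  71  76  80  90  88  62  29  21   8
   19  15]
 [ 11   9  12  21  34  56  70  69  76  74  74  75  75  67  50  23  15   9
   14  17]
 [ 17  23  17  16  21  44  62  74  75  75  74  71  62  50  37  21  11  13
    6  16]
 [ 15  12  14  17  16  27  48  51  63  67  66  58  50  38  30  21  19  17
   19  14]
 [ 13  10  18   8  17  23  30  37  45  48  47  39  30  27  24  17  18  28
   20  13]
 [ 11  10  12  21  17  14  28  25  31  32  35  30  28  19  21  15  27  24
   22  19]
 [ 10  14  14  15  23  11  20  20  20  26  19  22  14  14  19  27  22  20
   26  26]
 [ 10  16  14  23  20  16  21  17  13  14   7  24  24  14  30  21  26  27
   24  19]
 [ 19  15  19  25  29  16  12  20  13  25  19  16  20  24  21  23  27  28
   24  26]
 [ 23  26  23  28  27  23  21  24  25  19  27  22  24  19  26  23  29  26
   17  24]
 [ 26  23  27  27  30  26  30  26  31  21  21  27  24  22  26  24  25  27
   23  16]]
[-7.03534680e-01  8.70260512e-02  1.43403349e+00  6.87731153e-04
  1.62248503e+00 -2.45351711e+00]
[ 0.42490369 -0.31176697  0.028     ] -25.943493065722283 0.5764977002264215
```

>>> servo_tool(
  steps=[-1, 4.2, 0, 0, 0, 0, -1, 4.2, 0, 0, 0, 0, -1, 4.2, 0, 0, 0, 0, -1, 4.2, 0, 0, 0, 0, -1, 4.2, 0, 0, 0, 0, -1, 4.2, 0, 0, 0, 0, -1, 4.2, 0, 0, 0, 0, -1, 4.2, 0, 0, 0, 0, -1, 4.2, 0, 0, 0, 0, -1, 4.2, 0, 0, 0, 0, -1, 4.2, 0, 0, 0, 0, -1, 4.2, 0, 0, 0, 0],
)

```text
t: 11.9
ee_pos: [0.478, 0.2115, 0.2235]
orientation: [-0.002, -0.09, 0.996, -0.0]
wrist_force: [-0.2, -0.3, 0.1]
width: 1.001
gripper_force: 0.0
```

>>> servo_tool(
  steps=[-1.1, 4.2, 0, 0, 0, 0, -1.1, 4.2, 0, 0, 0, 0, -1.1, 4.2, 0, 0, 0, 0, 0, 0, 0, 0, 0, -0.149, 0, 0, 0, 0, 0, -0.149, 0, 0, 0, 0, 0, -0.149, 0, 0, 0, 0, 0, -0.149, 0, 0, 0, 0, 0, -0.149, 0, 0, 0, 0, 0, -0.149, 0, 0, 0, 0, 0, -0.149, 0, 0, 0, 0, 0, -0.149, 0, 0, 0, 0, 0, 0],
)

```text
t: 13.1
ee_pos: [0.4881, 0.3394, 0.2232]
orientation: [-0.002, -0.633, 0.774, 0.001]
wrist_force: [0.2, 0.4, 0.1]
width: 1.002
gripper_force: 0.0
```

Run:
```python
from m import *
e,R,o,im,d,p,C,Pt=meas('w6'); print(e,o['t'],o['joint_pos'],R[:2])
S=C[(C[...,2]>.026)&(C[...,2]<.034)&(np.hypot(C[...,0]-.479,C[...,1]-.295)<.1)]; print('rack',rect(S))
for c in((.488,.342),(.479,.295),(.470,.249)):
    S=C[(C[...,2]>.045 if c[0]>.471 else C[...,2]>.035)&(C[...,2]<.08)&(np.hypot(C[...,0]-c[0],C[...,1]-c[1])<.028)]
    if len(S): print(len(S),rect(S[S[:,2]>S[:,2].max()-.006]),S[:,2].max())
```

```text
[0.48814946 0.33942678 0.2232318 ] 13.1 [ 5.12018540e-01  1.97302155e-01  1.31212941e+00  4.50783864e-04
  1.63617684e+00 -2.43047659e+00] [[-0.19775254 -0.98024491 -0.00372114]
 [-0.98024932  0.19775941 -0.00157533]]
rack (array([478.8, 297.9]), array([149.8,  50.6]), 78.6)
272 (array([488.3, 343.4]), array([15.1, 14.8]), 66.8) 0.06546209680196047
505 (array([479. , 297.4]), array([ 9.9, 40.1]), 65.8) 0.0637165471142152
723 (array([469.7, 252.3]), array([26.9, 27.1]), 78.1) 0.04183380462994296
```

View pics/w6.png

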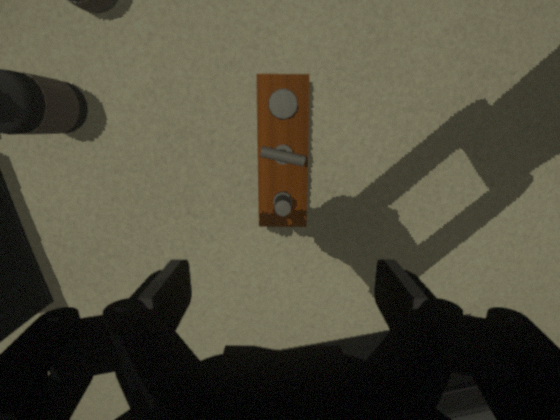

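The wrist view shows the knob pin at (283,205), the T pin at (285,155) and the flat one at (283,104). The fingers close across the rack, clear of the T bar.

>>> servo_tool(
  steps=[-0.4, 0.07, 3, 0, 0, 0, 0, 0, 4, 0, 0, 0, 0, 0, 4, 0, 0, 0, 0, 0, 2.5, 0, 0, 0, 0, 0, 1.3, 0, 0, 0, 0, 0, 0, 0, 0, 0, 0, 0, 0, 0, 0, 0],
  grip=-1,
)

```text
t: 13.85
ee_pos: [0.4896, 0.3435, 0.0787]
orientation: [0.001, -0.633, 0.774, -0.0]
wrist_force: [0.5, -0.5, -0.3]
width: 0.998
gripper_force: 0.0
```

Run:
```python
from m import *
e,R,o,im,d,p,C,Pt=meas(); print(e,R[:,2])
S=C[(C[...,2]>.050)&(C[...,2]<.08)&(np.hypot(C[...,0]-.488,C[...,1]-.344)<.02)]
if len(S): T=S[S[:,2]>S[:,2].max()-.004]; print(len(T),rect(T),S[:,2].max(), ((np.r_[np.array(rect(T)[0])/1000,.064]-e)@R*1000).round(2))
```

```text
[0.4896072  0.34354851 0.07874678] [ 1.47842745e-03  9.50751092e-04 -9.99998455e-01]
799 (array([488.3, 343. ]), array([15.1, 15.3]), 42.9) 0.06580441427950356 [ 0.82  1.19 14.74]
```

>>> servo_tool(
  steps=[0.08, 0.12, 0.8, 0, 0, 0, 0, 0, 0.5, 0, 0, 0, 0, 0, 0.25, 0, 0, 0, 0, 0, 0, 0, 0, 0, 0, 0, 0, 0, 0, 0],
)

```text
t: 14.4
ee_pos: [0.4876, 0.3425, 0.0622]
orientation: [0.0, -0.633, 0.774, 0.0]
wrist_force: [-0.7, -0.1, 0.0]
width: 1.005
gripper_force: 0.0
```

>>> servo_tool(
  steps=[0, 0, 0, 0, 0, 0, 0, 0, 0, 0, 0, 0, 0, 0, 0, 0, 0, 0, 0, 0, 0, 0, 0, 0, 0, 0, 0, 0, 0, 0, 0, 0, 0, 0, 0, 0, 0, 0, 0, 0, 0, 0, 0, 0, 0, 0, 0, 0, 0, 0, 0, 0, 0, 0],
  grip=1,
  squeeze=50,
)

```text
t: 15.3
ee_pos: [0.4877, 0.3426, 0.0625]
orientation: [0.0, -0.633, 0.774, -0.0]
wrist_force: [0.1, 0.5, 1.7]
width: 0.169
gripper_force: 48.7
```

>>> servo_tool(
  steps=[0, 0, -1, 0, 0, 0, 0, 0, -2, 0, 0, 0, 0, 0, -3, 0, 0, 0, 0, 0, -4, 0, 0, 0, 0, 0, -4, 0, 0, 0, 0, 0, -1.8, 0, 0, 0, 0, 0, 0, 0, 0, 0, 0, 0, 0, 0, 0, 0],
)

```text
t: 16.1
ee_pos: [0.4873, 0.3423, 0.2199]
orientation: [-0.0, -0.633, 0.774, 0.0]
wrist_force: [-0.2, 0.7, -0.7]
width: 0.168
gripper_force: 49.1
```

Run:
```python
from m import *
e,R,o,im,d,p,C,Pt=meas('w7'); print(e,R[:,2],o['width'],o['gripper_force'])
q=Pt.reshape(-1,3); ok=(d.ravel()>0)&(abs(q[:,1])<12)&(abs(q[:,0])<20)
for a in range(-10,66,6):
    S=q[ok&(q[:,2]>a)&(q[:,2]<a+6)]
    if len(S)>3: print(a,len(S),S[:,:2].min(0).round(1),S[:,:2].max(0).round(1),np.median(S,0).round(1))
v,u=np.where(((abs(Pt[...,1])<12)&(abs(Pt[...,0])<20)&(Pt[...,2]<66)&(Pt[...,2]>-10))); print(u.min(),u.max(),v.min(),v.max())
```

```text
[0.48731078 0.34230344 0.21985612] [-4.90799383e-04 -2.31932948e-04 -9.99999853e-01] 0.16768703381885852 49.09913778305054
-10 251 [-11.5 -11.9] [10.7 12. ] [ 9.9 -7.1 -7. ]
-4 1237 [-11.9 -11.9] [10.8 12. ] [ 1.3  0.3 -1.3]
2 377 [-11.3 -12. ] [10.7 11.9] [ 6.5 -0.1  5. ]
8 281 [-12.2 -11.9] [10.6 11.9] [ 6.6 -0.1 10.8]
14 282 [  1.8 -11.9] [10.8 11.9] [ 6.6 -0.1 16.7]
20 168 [  1.5 -11.6] [10.4 11.9] [ 5.9  0.1 22.5]
26 233 [ 2.  -7.3] [8.7 7.6] [ 6.6 -0.1 28. ]
32 12 [ 4.4 -7.4] [8.1 7.6] [ 7.3  0.4 32.4]
44 16 [ 2.  -2.4] [3.  2.7] [ 2.6  0.1 48.9]
50 30 [-0.6 -3.7] [3.1 4. ] [ 2.3 -0.2 52.9]
252 313 239 322
```

View pics/w7.png

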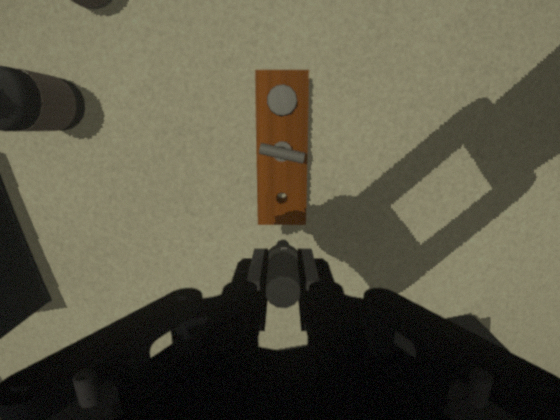

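The pin is held upright between the pads at (283,275), and the other two pins are undisturbed. Now to the cradle.

>>> servo_tool(
  steps=[0, 0, 0, 0, 0, 0.149, 0, 0, 0, 0, 0, 0.149, 0, 0, 0, 0, 0, 0.149, 0, 0, 0, 0, 0, 0.149, 0, 0, 0, 0, 0, 0.149, 0, 0, 0, 0, 0, 0.149, 0, 0, 0, 0, 0, 0.15, 0, 0, 0, 0, 0, 0.15, 0.9, -4.2, 0, 0, 0, 0, 0.9, -4.2, 0, 0, 0, 0, 0.9, -4.2, 0, 0, 0, 0, 0.9, -4.2, 0, 0, 0, 0],
)

```text
t: 17.35
ee_pos: [0.4803, 0.1691, 0.2172]
orientation: [-0.003, -0.089, 0.996, -0.0]
wrist_force: [1.5, 0.2, -0.9]
width: 0.171
gripper_force: 49.2
```

>>> servo_tool(
  steps=[0.9, -4.2, 0, 0, 0, 0, 0.9, -4.2, 0, 0, 0, 0, 0.9, -4.2, 0, 0, 0, 0, 0.9, -4.2, 0, 0, 0, 0, 0.9, -4.2, 0, 0, 0, 0, 0.9, -4.2, 0, 0, 0, 0, 0.9, -4.2, 0, 0, 0, 0, 0.9, -4.2, 0, 0, 0, 0, 0.9, -4.2, 0, 0, 0, 0, 0.9, -4.2, 0, 0, 0, 0, 1, -4.3, 0, 0, 0, 0],
)

```text
t: 18.45
ee_pos: [0.4637, -0.3036, 0.2172]
orientation: [-0.002, -0.088, 0.996, 0.002]
wrist_force: [0.5, 0.3, -0.0]
width: 0.17
gripper_force: 49.2
```

>>> servo_tool(
  steps=[0, 0, 2, 0, 0, 0, 0, 0, 2, 0, 0, 0, 0, 0, 1, 0, 0, 0, 0, 0, 0, 0, 0, 0, 0, 0, 0, 0, 0, 0],
)

```text
t: 18.95
ee_pos: [0.4649, -0.3021, 0.1697]
orientation: [-0.0, -0.089, 0.996, 0.0]
wrist_force: [-0.5, 0.0, -0.6]
width: 0.168
gripper_force: 49.2
```

Run:
```python
from m import *
e,R,o,im,d,p,C,Pt=meas('w8'); print(e,R[:,2],o['t'],'yaw',ang(-R[:2,0]))
cradle(e,R,C,Pt)
yaw=np.radians(10.25);x=np.array([np.cos(yaw),np.sin(yaw)]);y=np.array([-x[1],x[0]])
D=(C[...,:2]-e[:2])*1000; u=D@x; v=D@y; z=C[...,2]
m=(z>.0255)&(z<.031)&(abs(v)<25)&(u<-15)&(u>-90); print('tongue',m.sum(),np.percentile(u[m],[.5,99.5]).round(1),np.percentile(v[m],[.5,99.5]).round(1))
vv,uu=np.where(m); box=(uu.min(),uu.max(),vv.min(),vv.max()); print(box)
g=cv2.cvtColor(im,cv2.COLOR_RGB2GRAY); g=cv2.GaussianBlur(g,(3,3),0)
s=g[box[2]+4:box[3]-4,box[0]+4:box[1]-4]; b=(s>40).astype(np.uint8); n,l,st,c=cv2.connectedComponentsWithStats(b)
for i in range(1,n):
    if st[i,4]>30:
        px=c[i]+[box[0]+4,box[2]+4]; q=onplane(p,[px],.028)[0]; print(st[i],px,q,(q[:2]-e[:2])@x*1e3,(q[:2]-e[:2])@y*1e3)
```

```text
[ 0.46487736 -0.30213363  0.16969134] [-9.52451792e-04  8.60276510e-04 -9.99999176e-01] 18.95 yaw 10.18500547600611
R 149 yaw 10.082297 signed dist edge-TCP -58.173829003797145
L 149 yaw 10.304936 signed dist edge-TCP 51.35458179356675
rear 76 yaw 10.157349 signed dist edge-TCP -144.2740343799814
tongue 1988 [-59.7 -19.8] [-21.2  16.2]
(np.int64(252), np.int64(310), np.int64(138), np.int64(187))
[ 0  0  1 38 38] [256.  160.5] [ 0.42774745 -0.32985417  0.028     ] -41.47004177321 -20.671110217548694
[ 43   0   7  41 247] [302.48582996 162.00809717] [ 0.42216774 -0.29164671  0.028     ] -40.161931081088014 17.919460522128762
[ 15  13  13  12 121] [277.18181818 160.66942149] [ 0.4248025  -0.31252617  0.028     ] -41.28458006672966 -3.095618000014547
```

View pics/w8.png

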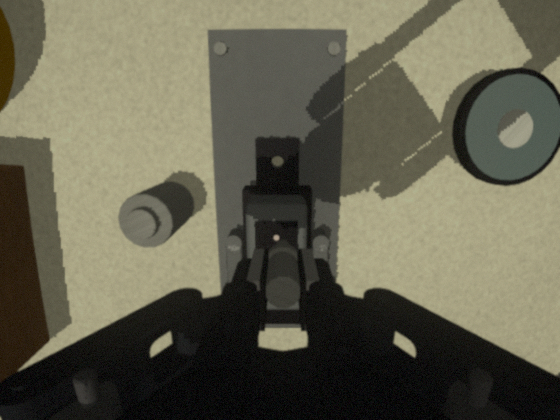

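The wrist view (tenth and last) shows the tongue hole at (277,161), with the pin held at (283,275) and the pack seated. I'll move the pin over the hole.

>>> servo_tool(
  steps=[2, -0.3, 0, 0, 0, 0, 1.96, 0, 0, 0, 0, 0, 0, 0, 2, 0, 0, 0, 0, 0, 3, 0, 0, 0, 0, 0, 1.8, 0, 0, 0, 0, 0, 0.5, 0, 0, 0, 0, 0, 0, 0, 0, 0, 0, 0, 0, 0, 0, 0],
)

```text
t: 19.8
ee_pos: [0.4275, -0.3132, 0.099]
orientation: [0.001, -0.089, 0.996, -0.001]
wrist_force: [0.3, -0.3, -0.5]
width: 0.17
gripper_force: 49.2
```

```bash
cat > chk.py <<'E'
from m import *
e,R,o,im,d,p,C,Pt=meas(); print(e,R[:,2],o['t'],'yaw',ang(-R[:2,0]),o['wrist_force'])
cradle(e,R,C,Pt)
yaw=np.radians(10.25);x=np.array([np.cos(yaw),np.sin(yaw)]);y=np.array([-x[1],x[0]])
D=(C[...,:2]-e[:2])*1000; u=D@x; v=D@y; z=C[...,2]
m=(z>.0255)&(z<.031)&(abs(v)<25)&(u<25)&(u>-50); print('tongue',m.sum(),np.percentile(u[m],[.5,99.5]).round(1),np.percentile(v[m],[.5,99.5]).round(1))
q=Pt.reshape(-1,3); ok=(d.ravel()>0)&(abs(q[:,1])<12)&(abs(q[:,0])<20)
for a in range(34,62,4):
    S=q[ok&(q[:,2]>a)&(q[:,2]<a+4)]
    if len(S)>3: print(a,len(S),S[:,:2].min(0).round(1),S[:,:2].max(0).round(1))
E
python3 chk.py
```

```text
[ 0.42750201 -0.31318585  0.09903646] [ 0.00246087 -0.00214252 -0.99999468] 19.8 yaw 10.17326306792317 [ 0.26020679 -0.29354342 -0.47482527]
R 134 yaw 10.32252 signed dist edge-TCP -53.75440881175421
L 135 yaw 9.948839 signed dist edge-TCP 55.106022465422136
rear 102 yaw 10.1046295 signed dist edge-TCP -105.91374652436286
tongue 2228 [-21.3   8.2] [-17.   18.7]
46 13 [ 2.8 -1.6] [4.1 3. ]
50 29 [ 0.7 -2.8] [4.1 4.2]
54 4 [0.6 0.1] [3.4 4.8]
```

>>> servo_tool(
  steps=[0.1, 0.02, 0.5, 0, 0, 0, 0, 0, 0.5, 0, 0, 0, 0, 0, 0.4, 0, 0, 0, 0, 0, 0.3, 0, 0, 0, 0, 0, 0, 0, 0, 0],
)

```text
t: 20.35
ee_pos: [0.4252, -0.3123, 0.0794]
orientation: [-0.0, -0.088, 0.996, 0.0]
wrist_force: [0.3, -1.1, -1.5]
width: 0.168
gripper_force: 49.2
```

>>> servo_tool(
  steps=[0, 0, 0.3, 0, 0, 0, 0, 0, 0.3, 0, 0, 0, 0, 0, 0.3, 0, 0, 0, 0, 0, 0, 0, 0, 0],
)

```text
t: 20.75
ee_pos: [0.4253, -0.3124, 0.0706]
orientation: [-0.0, -0.088, 0.996, 0.0]
wrist_force: [-0.0, -0.3, -0.9]
width: 0.167
gripper_force: 49.2
```

Tip is about 16 mm below the tongue top with no force, so I'll continue down.

>>> servo_tool(
  steps=[0, 0, 0.3, 0, 0, 0, 0, 0, 0.3, 0, 0, 0, 0, 0, 0.2, 0, 0, 0, 0, 0, 0.1, 0, 0, 0, 0, 0, 0, 0, 0, 0],
)

```text
t: 21.25
ee_pos: [0.4254, -0.3124, 0.0619]
orientation: [-0.0, -0.089, 0.996, 0.0]
wrist_force: [0.6, -0.6, -1.5]
width: 0.168
gripper_force: 49.2
```

>>> servo_tool(
  steps=[0, 0, 0.1, 0, 0, 0, 0, 0, 0, 0, 0, 0],
)

```text
t: 21.45
ee_pos: [0.4254, -0.3125, 0.0611]
orientation: [-0.0, -0.088, 0.996, 0.0]
wrist_force: [-0.3, 0.3, -0.8]
width: 0.165
gripper_force: 49.2
```

>>> servo_tool(
  steps=[0, 0, 0.05, 0, 0, 0, 0, 0, 0, 0, 0, 0],
)

```text
t: 21.65
ee_pos: [0.4255, -0.3125, 0.0607]
orientation: [0.0, -0.088, 0.996, 0.0]
wrist_force: [0.0, -1.1, -0.3]
width: 0.173
gripper_force: 49.2
```

>>> servo_tool(
  steps=[0, 0, 0, 0, 0, 0, 0, 0, 0, 0, 0, 0, 0, 0, 0, 0, 0, 0, 0, 0, 0, 0, 0, 0, 0, 0, 0, 0, 0, 0, 0, 0, -1, 0, 0, 0, 0, 0, -3, 0, 0, 0, 0, 0, -4, 0, 0, 0, 2, 0, -4, 0, 0, 0, 0, 0, -3, 0, 0, 0, 0, 0, 0, 0, 0, 0, 0, 0, 0, 0, 0, 0],
  grip=-1,
)

```text
t: 22.85
ee_pos: [0.4061, -0.3164, 0.2122]
orientation: [0.001, -0.088, 0.996, -0.001]
wrist_force: [0.3, 0.1, -0.7]
width: 1.001
gripper_force: 0.0
```

Run:
```python
from m import *
e,R,o,im,d,p,C,Pt=meas(); print(e,o['t'],o['wrist_force'])
cradle(e,R,C,Pt)
yaw=np.radians(10.22);x=np.array([np.cos(yaw),np.sin(yaw)]);y=np.array([-x[1],x[0]])
D=(C[...,:2]-e[:2])*1000; u=D@x; v=D@y; z=C[...,2]
def show(n,m): print(n,m.sum(),'x',np.percentile(u[m],[.5,99.5]).round(1),'y',np.percentile(v[m],[.5,99.5]).round(1),'z',np.median(z[m]).round(4)) if m.sum() else print(n,0)
a=(abs(v)<32)&(u>-60)&(u<130)
show('tongue',a&(z>.0255)&(z<.0305)&(abs(v)<25))
show('knobtop',a&(z>.056)&(z<.07)&(abs(v)<14)&(abs(u-20)<15))
show('shoulder',a&(z>.0305)&(z<.037)&(abs(v)<14)&(u<40))
show('packtop',a&(z>.077)&(z<.084))
```

```text
[ 0.40609741 -0.31636835  0.21222175] 22.85 [ 0.26022266  0.11964362 -0.67681152]
R 62 yaw 9.575894 signed dist edge-TCP -54.99988610838131
L 62 yaw 10.775026 signed dist edge-TCP 55.56513353888114
rear 62 yaw 10.118263 signed dist edge-TCP -83.63022499054057
tongue 1004 x [ 0.3 40.8] y [-21.2  21.7] z 0.0279
knobtop 237 x [12.3 27.1] y [-6.1  8.5] z 0.0616
shoulder 79 x [10.9 39.9] y [-7.7 10.3] z 0.0328
packtop 3790 x [ 43.9 125.9] y [-21.3  21.6] z 0.0802
```

The pin is seated, with its knob top at 62 mm. I'll take one look from over the end stop to confirm the pack is home.

>>> servo_tool(
  steps=[-3, 0, -1, 0, 0, 0, -4, 0, 0, 0, 0, 0, -4, 0, 0, 0, 0, 0, -4, 0, 0, 0, 0, 0, -4, 0, 0, 0, 0, 0, -2, 0, 0, 0, 0, 0, 0, 0, 0, 0, 0, 0, 0, 0, 0, 0, 0, 0],
)

```text
t: 23.7
ee_pos: [0.6118, -0.2785, 0.2181]
orientation: [-0.002, -0.089, 0.996, 0.001]
wrist_force: [-0.8, 0.2, -0.5]
width: 1.0
gripper_force: 0.0
```

Run:
```python
from m import *
e,R,o,im,d,p,C,Pt=meas(); print(e,o['t'])
yaw=np.radians(10.22);x=np.array([np.cos(yaw),np.sin(yaw)]);y=np.array([-x[1],x[0]])
D=(C[...,:2]-[.4505,-.3083])*1000; u=D@x; v=D@y; z=C[...,2]
def show(n,m): print(n,m.sum(),'x',np.percentile(u[m],[.5,2,98,99.5]).round(1),'y',np.percentile(v[m],[.5,99.5]).round(1),'z',np.median(z[m]).round(4)) if m.sum() else print(n,0)
show('packtop',(abs(v)<32)&(z>.0775)&(z<.083)&(abs(u)<130))
show('stop',(abs(v)<60)&(z>.051)&(z<.057)&(u>70)&(u<130))
show('cheeks',(abs(v)<46)&(abs(v)>31)&(z>.0385)&(z<.0435)&(u>20)&(u<110))
show('ledge/nose',(abs(v)<30)&(z>.0415)&(z<.047)&(u>70)&(u<95))
m=(abs(v)<60)&(z>.016)&(z<.0245)&(u>95)&(u<130); show('base front',m)
for vv in range(-20,21,10):
    s=(abs(v-vv)<2)&(u>74)&(u<100); h=sorted(zip(u[s].round(1),(z[s]*1000).round(0))); print(vv,[(float(a),int(b)) for a,b in h][::max(1,len(h)//16)])
```

```text
[ 0.61183843 -0.27854678  0.21811384] 23.7
packtop 6020 x [ 2.2  3.3 79.9 81.3] y [-21.   21.2] z 0.0802
stop 3714 x [ 85.3  87.8 115.7 115.8] y [-49.4  49.2] z 0.0542
cheeks 1664 x [34.8 36.3 85.6 86.5] y [-43.8  43.8] z 0.0408
ledge/nose 247 x [71.  71.  85.7 85.7] y [-27.8  28. ] z 0.0439
base front 182 x [118.4 118.5 119.7 119.7] y [-54.4  54.3] z 0.0199
-20 [(74.4, 78), (75.9, 79), (77.5, 80), (79.0, 80), (81.1, 77), (82.2, 43), (83.2, 45), (85.5, 39), (87.9, 53), (89.6, 53), (90.5, 55), (92.2, 54), (93.9, 54), (95.6, 54), (97.3, 54), (98.2, 56), (99.9, 56)]
-10 [(74.5, 79), (75.4, 81), (76.9, 80), (78.4, 81), (79.8, 79), (81.3, 78), (82.0, 78), (82.5, 73), (83.2, 44), (85.3, 52), (87.9, 52), (89.7, 54), (92.2, 53), (93.9, 54), (95.7, 55), (97.4, 56), (100.0, 55)]
0 [(74.4, 79), (89.7, 54), (99.7, 336), (99.7, 336), (99.7, 336), (99.7, 336), (99.7, 336), (99.7, 336), (99.7, 336), (99.7, 336), (99.7, 336), (99.7, 336), (99.7, 336), (99.7, 336), (99.7, 336), (99.7, 336), (99.7, 336)]
10 [(74.5, 79), (76.0, 79), (77.5, 79), (79.0, 79), (80.5, 79), (81.9, 76), (82.6, 49), (83.2, 43), (85.0, 45), (87.0, 52), (88.8, 54), (90.5, 54), (92.2, 54), (93.9, 53), (95.7, 56), (97.4, 55), (99.1, 56)]
20 [(74.2, 76), (75.2, 79), (76.8, 79), (77.6, 80), (79.0, 79), (80.5, 78), (81.4, 57), (82.3, 44), (84.0, 44), (85.0, 45), (87.9, 52), (89.7, 53), (91.3, 53), (93.1, 54), (94.8, 54), (96.5, 55), (97.4, 56), (99.1, 56)]
```

```bash
python3 -c "
from cell import *
print(sign_off(), get_obs()['t'])"
```

```text
the job is handed in; nothing more can be done
the job is handed in; nothing more can be done
```

The pack is home on the rail to within about 1 mm by depth, and the locking pin is seated through the tongue with its knob top at about 62 mm. The arm is clear, and I handed the job in after about 24 s of robot time; sign_off gave no verdict.

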